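# Open the starch tank and find which way its filler cap unscrews

### The arm

A 6-joint arm with a two-finger parallel gripper is mounted at the origin on the work surface. World frame = base frame: x ahead of the robot, y to its left, z up, the work surface at z = 0. Lengths are in m, angles in degrees, forces in N, time in s.
With the tool pointing down it reaches from about 0.4 to 0.825 m from the base axis. Payload 7 kg.
Tool frame: the origin (TCP) lies at the very end of the fingers, on their centre line; the grasp point (between the pads) lies 19 mm behind it; z points along the fingers, y is the direction in which the jaws open and shut (so a half turn about z gives the same grasp; the last joint's range is limited). The gripper opens to 88 mm and grips with 3 to 60 N. Pads are 19 mm wide; open, the fingers measure 130 mm over their backs; the gripper's body (78 mm by 193 mm) begins 47 mm behind the grasp point.
Start: joints at [-47.894, 20.546, 0.682, 0, -70.136, -16.507], TCP at [0.292, -0.609, 0.227] pointing down, gripper open.
Joint ranges: [-176.03, 176.03], [-82.01, 121.73], [-58.28, 71.71], [-173.87, 95.51], [-174.79, -0.11], [-173.66, 173.66]. Speed limits (degrees/s): [136.94, 136.94, 172.46, 180, 180, 180].

### API

Orientations are given as [roll, pitch, yaw] about the fixed x, y, z axes, in that order (R = Rz(yaw) Ry(pitch) Rx(roll)).
In Python, from plant import telemetry, snapshot, calibration, workorder gives the robot as it stands. The module is installed in compiled form; this text tells all that it offers.
- The arm moves only by the tool step_arm, never from a script. Its argument "plan" is text: rows parted by semicolons, each of 7 numbers parted by spaces: the finger opening in cm, from 0 to 8.76, then the shift along the tool's x, y, z in cm, then the turn, a rotation vector about the tool's x, y, z in degrees. A call has 1 to 12 rows; each row shifts and turns the commanded pose from where the row before left it, along the tool's axes as they then stand; what a row does not reach is not made up. A row lasts 1/12 s, in which the tool goes at most 41.7 mm and 7.16 degrees, less where a joint would pass 70% of its speed; a pose out of reach is approached as far as the arm can. A call with a gripper value outside its range is refused whole. The fingers move at their own pace and stop on an object; the grip force is fixed at half the most. Time passes only in rows, so rows that do not move let the fingers close. It gives the time, the measured TCP pose, the force and the opening at its end, in the units of the state.
- telemetry.get_obs(): the state, without advancing time (a new reading comes with each control period).
- snapshot(name): name is "scene" or "top"; returns the picture (420x560x3 uint8, blue, green, red); there is no depth.
- calibration(name): a dict with "K" (3x3 intrinsics, pixels), "camera_from_world" (4x4, takes a point from world to camera coordinates). Camera axes: x right, y up, looking along -z (the intrinsics and any distortion apply to the point x, -y, -z); pixel columns grow to the right and rows downward; lengths in m; the calibration is good to about 2 mm. A picture is of the moment at which its call begins. calibration takes no time and is no camera call.
- workorder.close_job(): hands the job in, once; it reports no verdict.
The state is a dict: "clock": time; "joint_pos": joint angles; "qvel": joint speeds; "tau": joint torques, N m; "tool_pos": TCP position; "orientation": TCP orientation; "force": force on the tool from outside, world axes, zero at the start; "moment": the same for the moment, N m; "opening": finger opening in m.
Only numpy, scipy, OpenCV 4.12 (cv2) and the standard library are available. Lean on these libraries where they do the work, as an engineer would, in place of code of your own. Each camera call takes 0.05 s, during which the arm holds its last target.

### The job

I want to look at the seal of the starch tank's filler cap: slide the tank's flat cover fully open, then unscrew the cap in the well underneath; some of these tanks have an ordinary thread and some a reverse thread and nothing marks this one, so if the cap will not come loose one way, turn it the other way. Finish while still holding the cap in the gripper, level, a hand's breadth above the tank and right over its well so that drips fall back in; do not put it down or let go of it. Leave the other things on and around the tank where they are.

Things in the scene. Friction and masses are not known exactly. Their poses are not given: they have to be found in the camera images.
- tank: starch tank, white box fixed to the table, 250 mm (its x) by 360 mm (its y), flat stainless top (deck) 132 mm above the table. Origin: centre of its underside; z up. A square filler well, 140 x 140 mm, 60 mm deep, is sunk in the deck, centred at y = -85 mm. Rails 12 mm high run along y at x = +-84 mm; the cover parks over the +y half
- well (a point): centre of the filler well at deck height (132 mm above the table), straight above the middle of the filler neck; axes as the tank's
- cover (a joint): slide of the flat grey cover (156 x 160 x 5 mm plate, top 6 mm above the deck) that hides the well: 0 = closed, grows to 0.16 m = fully open, towards the tank's +y. Starts closed or up to 50 mm ajar. Slides stiffly (about 3 N) and stays where it is left
- cover_rib (a point): middle of the cover's finger rib, at the cover's centre: upright rib 60 mm long (tank's x), 10 mm thick (tank's y), its top 164 mm above the table, 13 mm above this point; the cover plate lies 13 mm below this point. Moves with the cover
- cap: black filler cap: disc with skirt, 62 mm wide, 21 mm high, and on top a wing bar 50 mm long (cap's x), 14 mm thick (cap's y), 24 mm high to turn it by. Origin: centre of the skirt's lower edge; z up along its axis. Screwed on: origin 82 mm, disc top 103 mm, bar top 127 mm above the table, in the middle of the well, bar along the tank's x. About 70 g
- neck (a point): centre of the filler neck's mouth, 98 mm above the table, in the well; axes as the tank's. Jar-type thread: 3 lugs in the cap's skirt run under 3 short sloping ridges. Loosening way (ordinary: anticlockwise from above; reverse: clockwise; unmarked, either): turns easily (0.1 N m), free to lift straight off 50 to 80 degrees from tight, clear after 20 mm. Wrong way: hard stop within 5 degrees
- peg_deck: wooden spring clothes peg, 76 x 13 x 10 mm, lying on the tank's deck at its far (+x) side, outside the rails; leave it
- peg_table: wooden spring clothes peg, 76 x 13 x 10 mm, lying on the table beyond the tank; leave it
- mug: white ceramic mug, 82 mm wide, 95 mm high, on the table near the tank's left (+y) end; origin at the centre of its foot; leave it
- bowl: white plastic bowl, 210 mm wide, 75 mm high, on the table to the right (-y) of the tank; origin at the centre of its foot; leave it
- stirrer: bamboo stirrer, 305 mm long, 30 mm wide at its blade, lying on the table beyond the tank; leave it
- carton: cardboard starch carton, 60 x 110 x 165 mm, standing to the right (-y) of the tank; origin at the centre of its underside; leave it
- pot: stainless pot, 200 mm wide, 120 mm high, on a hotplate 85 mm high at the left side; origin at the centre of its underside; leave it

How it is judged:
By the outcome, as a careful person would: the job done as asked, in the order asked, and still so for the second after the job is handed in, while the arm keeps its last pose, push and grip.
It also fails if it takes over 54 s, if anything falls off the work surface, if the arm or the gripper's body presses on something with over 40 N, if the wrist force passes 120 N, or if a joint passes its speed limit or range.

## Working session

There is one attempt and no reset: what is moved stays moved. The work goes in short steps, Python scripts to look and compute and a tool call to move; the robot and the scene stay as the last step left them, time stands still between calls to the robot, and variables do not carry over. Pictures are saved under pics/ and viewed, and the job is handed in when it is done.

Besides the shell and the picture viewer there is one more tool, called after "Emit:" by a JSON object that holds its "op" and its "data". step_arm: Moves the arm, as the interface text tells. Its arguments: {"type":"object","properties":{"plan":{"type":"string"}},"required":["plan"]}

```bash
mkdir -p pics; python3 - <<'E'
from plant import telemetry, snapshot, calibration
import cv2
print(telemetry.get_obs())
for n in("scene","top"):
    cv2.imwrite(f"pics/{n}0.png",snapshot(n)); c=calibration(n); print(n,c)
E
```

```text
{'clock': 0.0, 'joint_pos': array([-4.78938021e+01,  2.05908539e+01,  6.31398469e-01, -2.07906517e-02,
       -7.01361789e+01, -1.65067867e+01]), 'qvel': array([ 0.03779911, -0.11891299,  0.09798423,  0.07332284,  0.04314228,
        0.03249262]), 'tau': array([ 1.41639730e-04, -5.82717025e+01,  2.93066812e+01,  6.99720785e+00,
        7.11371904e-03, -2.50475796e-04]), 'tool_pos': array([ 0.29139997, -0.60828843,  0.22560911]), 'orientation': array([ 1.79902754e+02, -8.43635679e-03, -1.54407662e+02]), 'force': array([-0.4424508 , -0.04432222,  0.27753526]), 'moment': array([ 0.0148002 , -0.04474568,  0.06478088]), 'opening': 0.08745264279758086}
scene {'K': array([[387.77481873,   0.        , 282.132273  ],
       [  0.        , 387.77481873, 212.61922048],
       [  0.        ,   0.        ,   1.        ]]), 'camera_from_world': array([[ 0.86529608,  0.50118725, -0.00860415, -0.50601525],
       [-0.29126082,  0.51668147,  0.80511328,  0.05059457],
       [ 0.40795811, -0.69415532,  0.59305866, -1.41748089],
       [ 0.        ,  0.        ,  0.        ,  1.        ]])}
top {'K': array([[518.64110022,   0.        , 281.28673893],
       [  0.        , 518.64110022, 215.62314397],
       [  0.        ,   0.        ,   1.        ]]), 'camera_from_world': array([[-9.32532453e-03, -9.99955468e-01, -1.44918389e-03,
         5.26059604e-02],
       [ 9.77095461e-01, -9.42023790e-03,  2.12592846e-01,
        -5.61970816e-01],
       [-2.12597031e-01,  5.66506282e-04,  9.77139796e-01,
        -1.37280569e+00],
       [ 0.00000000e+00,  0.00000000e+00,  0.00000000e+00,
         1.00000000e+00]])}
```

View pics/scene0.png

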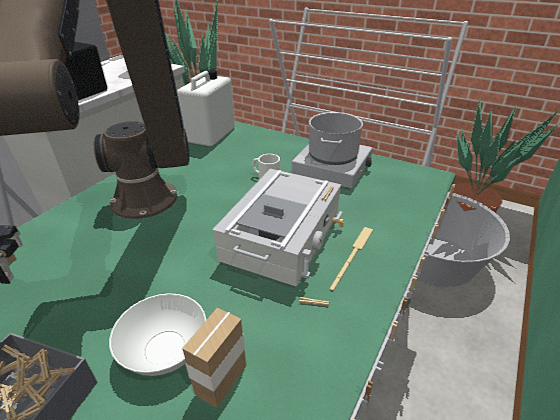

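View pics/top0.png

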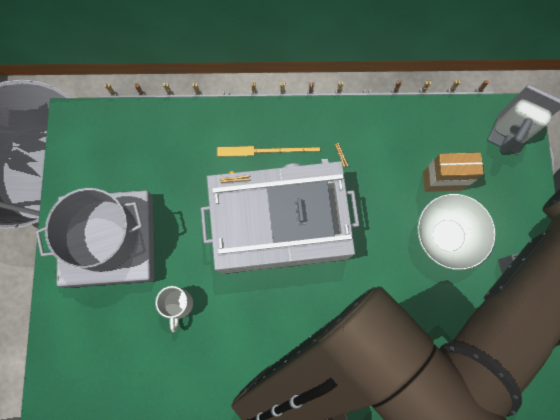

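The top view shows the tank at about columns 208–352, rows 163–270. The cover's rib is near (300,209), and the pegs are at (235,180) and (341,155). I'll enlarge it to pick corners.

```bash
python3 - <<'E'
import cv2
i=cv2.imread("pics/top0.png")[150:285,195:365]
cv2.imwrite("pics/topcrop0.png",cv2.resize(i,None,fx=4.4,fy=4.4,interpolation=cv2.INTER_CUBIC))
i=cv2.imread("pics/scene0.png")[160:290,205:355]
cv2.imwrite("pics/scenecrop0.png",cv2.resize(i,None,fx=4.4,fy=4.4,interpolation=cv2.INTER_CUBIC))
E
```

```text
(no output)
```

View pics/topcrop0.png

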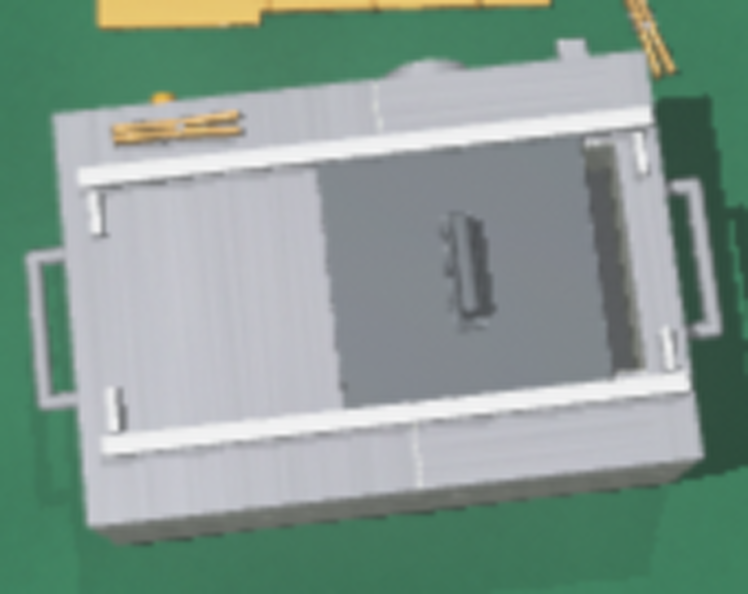

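View pics/scenecrop0.png

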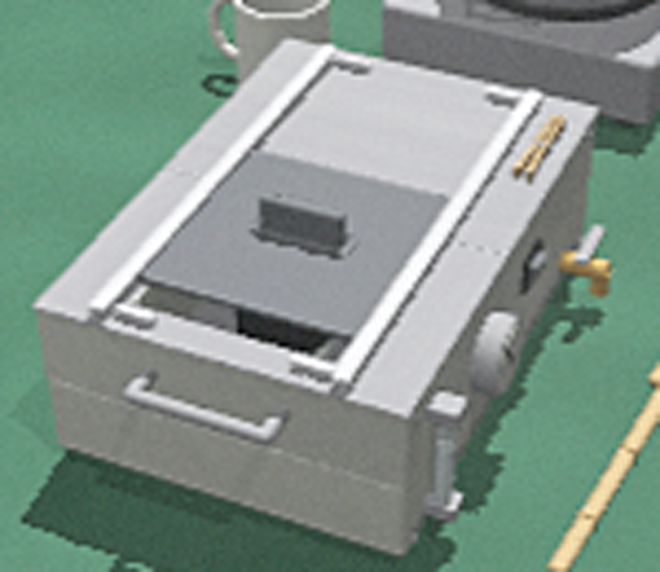

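```bash
cat > h.py <<'E'
import numpy as np
from plant import calibration
F=np.diag([1,-1,-1.])
def ray(n,u,v,z):
    c=calibration(n);T=c["camera_from_world"];R,t=T[:3,:3],T[:3,3]
    d=R.T@(F@(np.linalg.inv(c["K"])@[u,v,1])); o=-R.T@t
    return (o+d*(z-o[2])/d[2])
def proj(n,p):
    c=calibration(n);T=c["camera_from_world"]; q=c["K"]@(F@(T[:3,:3]@np.asarray(p)+T[:3,3])); return q[:2]/q[2]
def cr(x,y,ox,oy,s=4.4): return (x+.5)/s-.5+ox,(y+.5)/s-.5+oy
def fit(loc,W):
    loc=np.array(loc,float);W=np.array(W)[:,:2];a=loc.mean(0);b=W.mean(0)
    l=(loc-a)@[1,1j];w=(W-b)@[1,1j];th=np.angle((w*l.conj()).sum())
    R=np.array([[np.cos(th),-np.sin(th)],[np.sin(th),np.cos(th)]]);t=b-R@a
    return R,t,np.degrees(th),W-(loc@R.T+t)
E
python3 - <<'E'
from h import *
L=[(.125,.18),(.125,-.18),(-.125,-.18),(-.125,.18)]
A=[ray("top",*cr(x,y,195,150),.132) for x,y in[(52,115),(650,52),(703,457),(90,527)]]
B=[ray("scene",*cr(x,y,205,160),.132) for x,y in[(598,105),(415,412),(35,308),(285,40)]]
for l,w in((L,A),(L,B),(L+L,A+B)):
    R,t,th,r=fit(l,w);print(t.round(4),th.round(2),(r*1000).round(1).tolist())
p=ray("top",*cr(473,264,195,150),.164);print("rib top",p,R.T@(p[:2]-t))
p=ray("scene",*cr(303,219,205,160),.164);print("rib scene",p,R.T@(p[:2]-t))
print("well",R@[0,-.085]+t)
# cover edges at z=.138
for n,x,y,ox,oy in(("top",333,285,195,150),("top",600,260,195,150),("scene",355,175,205,160),("scene",245,307,205,160)):
    p=ray(n,*cr(x,y,ox,oy),.138);print(n,R.T@(p[:2]-t))
E
```

```text
[0.5511 0.0515] 5.81 [[0.5, 2.7], [0.4, -3.0], [0.2, -0.2], [-1.1, 0.5]]
[0.5537 0.0541] 6.53 [[1.2, 1.2], [-0.3, 1.9], [-1.8, -1.8], [0.9, -1.3]]
[0.5524 0.0528] 6.17 [[0.4, 0.8], [-1.9, -5.2], [-2.4, -0.8], [-1.3, 0.1], [1.2, 3.2], [2.1, 4.0], [0.7, -1.2], [1.2, -0.9]]
rib top [ 0.55518051 -0.0062412   0.164     ] [-0.00354488 -0.05902591]
rib scene [ 0.56787577 -0.01596809  0.164     ] [ 0.00803091 -0.07006145]
well [ 0.56149767 -0.03168355]
top [-0.00069034  0.02338314]
top [-0.0041602  -0.13608885]
scene [0.00336736 0.02265087]
scene [-0.00151258 -0.13538607]
```

Emit:
{"op": "step_arm", "data": {"plan": "4 -2.51 2.16 0 0 0 0;4 -2.51 2.16 0 0 0 0;4 -2.51 2.16 0 0 0 0;4 -2.51 2.16 0 0 0 0;4 -2.51 2.16 0 0 0 0;4 -2.51 2.16 0 0 0 0;4 -2.51 2.16 0 0 0 0;4 -2.51 2.16 0 0 0 0;4 -2.51 2.16 0 0 0 0;4 -2.51 2.16 0 0 0 0"}}

```text
clock: 0.93
tool_pos: [0.4248, -0.3038, 0.2264]
orientation: [180.0, -0.0, -154.4]
force: [0.9, 0.5, 0.1]
opening: 0.0402
```

Emit:
{"op": "step_arm", "data": {"plan": "4 -2.51 2.16 0 0 0 0;4 -2.51 2.16 0 0 0 0;4 -2.51 2.16 0 0 0 0;4 -2.51 2.16 0 0 0 0;4 -2.51 2.16 0 0 0 0;4 -2.51 2.16 0 0 0 0;4 -2.51 2.16 0 0 0 0;4 -2.51 2.16 0 0 0 0;4 -2.51 2.16 0 0 0 0;4 -2.51 2.16 0 0 0 0"}}

```text
clock: 1.77
tool_pos: [0.5578, -0.0006, 0.2264]
orientation: [180.0, -0.0, -154.4]
force: [0.4, 0.0, -0.0]
opening: 0.0399
```

Emit:
{"op": "step_arm", "data": {"plan": "4 0 0 0 0 0 4.9;4 0 0 0 0 0 4.9;4 0 0 0 0 0 4.8;4 0 0 0 0 0 4.8;4 0 0 0 0 0 0;4 0 0 0 0 0 0"}}

```text
clock: 2.27
tool_pos: [0.5575, -0.0022, 0.2263]
orientation: [-180.0, -0.0, -173.7]
force: [0.8, 0.2, 0.4]
opening: 0.0399
```

Emit:
{"op": "step_arm", "data": {"plan": "4 -0.1 -0.1 1.7 0 0 0;4 0 0 1.7 0 0 0;4 0 0 1 0 0 0;4 0 0 0 0 0 0"}}

```text
clock: 2.6
tool_pos: [0.5573, -0.0035, 0.1802]
orientation: [-180.0, -0.2, -173.7]
force: [-0.5, -0.5, 0.8]
opening: 0.0399
```

```bash
python3 - <<'E'
from plant import snapshot
import cv2
a=snapshot("scene")[120:290,205:355];b=snapshot("top")[130:285,195:365]
cv2.imwrite("pics/c1.png",cv2.hconcat([cv2.resize(a,(390,442)),cv2.resize(b,(400,442))]))
E
```

```text
(no output)
```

View pics/c1.png

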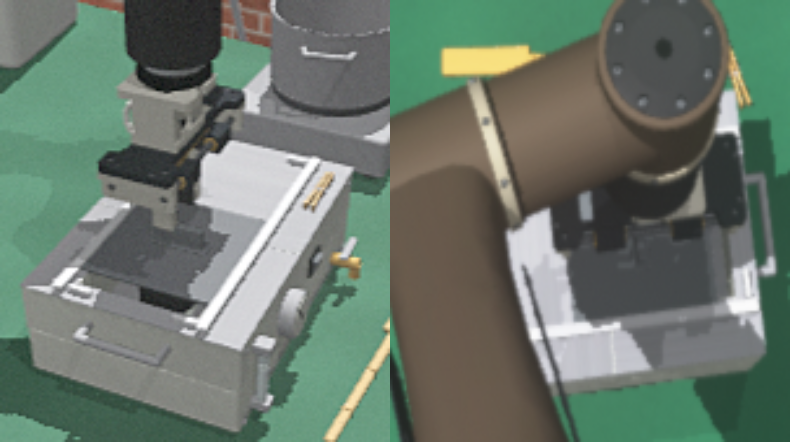

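The scene view at about (165,225) shows the fingers straddling the rib. In the top view the arm hides it. I'll lower and grip.

Emit:
{"op": "step_arm", "data": {"plan": "4 -0.1 0 1.3 0 0 0;4 0 0 1.3 0 0 0;4 0 0 1 0 0 0;4 0 0 0 0 0 0;0 0 0 0 0 0 0;0 0 0 0 0 0 0;0 0 0 0 0 0 0;0 0 0 0 0 0 0;0 0 0 0 0 0 0"}}

```text
clock: 3.45
tool_pos: [0.5601, -0.0028, 0.1472]
orientation: [180.0, 0.1, -173.8]
force: [-0.5, 1.7, 2.2]
opening: 0.0124
```

Emit:
{"op": "step_arm", "data": {"plan": "0 0 0 0 0 0 0;0 0 0 0 0 0 0;0 0 0 0 0 0 0"}}

```text
clock: 3.7
tool_pos: [0.5601, -0.0027, 0.1471]
orientation: [180.0, 0.1, -173.8]
force: [-1.8, 2.2, 5.3]
opening: 0.0101
```

Emit:
{"op": "step_arm", "data": {"plan": "0 0 0 -0.3 0 0 0;0 0 0.6 0 0 0 0;0 0 1.2 0 0 0 0;0 0 1.2 0 0 0 0;0 0 1.2 0 0 0 0;0 0 1.2 0 0 0 0;0 0 1.2 0 0 0 0;0 0 1.2 0 0 0 0;0 0 1.2 0 0 0 0;0 0 1.2 0 0 0 0;0 0 1.2 0 0 0 0;0 0 0 0 0 0 0"}}

```text
clock: 4.7
tool_pos: [0.5482, 0.1122, 0.1473]
orientation: [180.0, 0.0, -173.8]
force: [10.2, 3.7, -19.3]
opening: 0.0098
```

Emit:
{"op": "step_arm", "data": {"plan": "0 -0.1 0 0.2 0 0 0;0 0 0.8 0 0 0 0;0 0 0.6 0 0 0 0;0 0 0 0 0 0 0"}}

```text
clock: 5.03
tool_pos: [0.547, 0.125, 0.1472]
orientation: [180.0, 0.0, -173.8]
force: [2.7, 2.0, -5.1]
opening: 0.0098
```

Emit:
{"op": "step_arm", "data": {"plan": "0 0 0.3 0 0 0 0;0 0 0.3 0 0 0 0;0 0 0 0 0 0 0;0 0 0 0 0 0 0"}}

```text
clock: 5.37
tool_pos: [0.5466, 0.1286, 0.1472]
orientation: [-179.9, -0.0, -173.8]
force: [7.9, -8.0, -6.6]
opening: 0.0098
```

Emit:
{"op": "step_arm", "data": {"plan": "0 0 0.2 0 0 0 0;0 0 0 0 0 0 0"}}

```text
clock: 5.53
tool_pos: [0.5466, 0.1287, 0.1472]
orientation: [-179.7, -0.1, -173.8]
force: [12.2, -17.0, -7.8]
opening: 0.0097
```

Emit:
{"op": "step_arm", "data": {"plan": "0 -0.05 -0.3 0 0 0 0;4 0 0 0 0 0 0;4 0 0 0 0 0 0;4 0 0 0 0 0 0;4 0 0 -1.5 0 0 0;4 0 0 -2 0 0 0;4 0 0 -2 0 0 0;4 0 0 -3 0 0 0;4 0 0 -3 0 0 0"}}

```text
clock: 6.28
tool_pos: [0.5462, 0.1295, 0.2635]
orientation: [-180.0, -0.1, -173.8]
force: [0.2, 0.5, 0.6]
opening: 0.0399
```

```bash
python3 - <<'E'
from plant import snapshot
import cv2
a=snapshot("scene");b=snapshot("top")
cv2.imwrite("pics/s2.png",a);cv2.imwrite("pics/t2.png",b)
a=a[120:290,205:355];b=b[130:285,195:365]
cv2.imwrite("pics/c2.png",cv2.hconcat([cv2.resize(a,(390,442)),cv2.resize(b,(400,442))]))
E
```

```text
(no output)
```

View pics/c2.png

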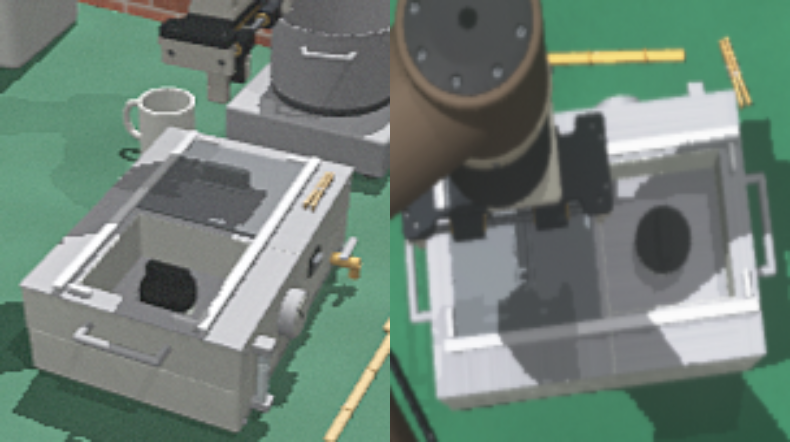

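The cover is open, and the cap is visible in both views: a black disc near (663,238) in the right panel. Next I'll measure its centre.

```bash
python3 - <<'E'
from h import *
import cv2
i=cv2.imread("pics/t2.png");x0,y0,x1,y1=455//2,0,0,0
g=cv2.cvtColor(i,cv2.COLOR_BGR2GRAY)
sub=g[185:260,285:345]
m=(sub<60).astype(np.uint8)
n,l,s,c=cv2.connectedComponentsWithStats(m)
for k in range(1,n):
    if s[k,4]>100:
        print(s[k],c[k]); u,v=c[k]+[285,185]
        for z in(.103,.11):print(z,ray("top",u,v,z))
cv2.imwrite("pics/cap2.png",cv2.hconcat([cv2.resize(cv2.convertScaleAbs(sub,alpha=2),None,fx=6,fy=6,interpolation=cv2.INTER_NEAREST),cv2.resize(cv2.convertScaleAbs(cv2.cvtColor(cv2.imread("pics/s2.png"),cv2.COLOR_BGR2GRAY)[205:250,245:300],alpha=2),(430,450),interpolation=cv2.INTER_NEAREST)]) if False else cv2.resize(cv2.convertScaleAbs(sub,alpha=2.5),None,fx=8,fy=8,interpolation=cv2.INTER_CUBIC))
cv2.imwrite("pics/cap2s.png",cv2.resize(cv2.convertScaleAbs(cv2.imread("pics/s2.png")[205:250,245:300],alpha=2),None,fx=10,fy=10,interpolation=cv2.INTER_CUBIC))
E
```

```text
[ 15  18  22  22 377] [25.33421751 28.72148541]
0.103 [ 0.55765733 -0.0306357   0.103     ]
0.11 [ 0.55611131 -0.0302299   0.11      ]
```

View pics/cap2.png

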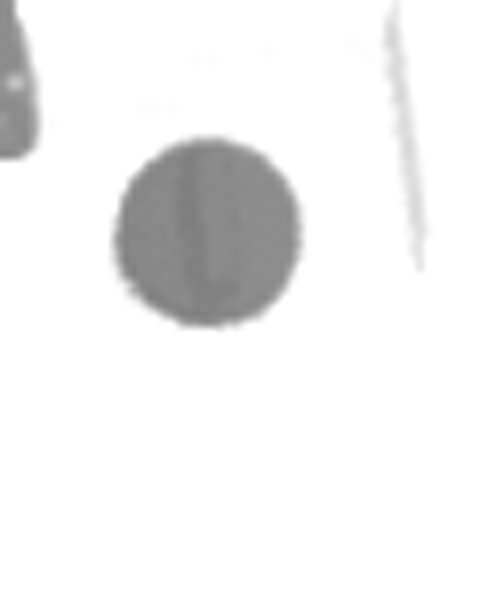

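View pics/cap2s.png

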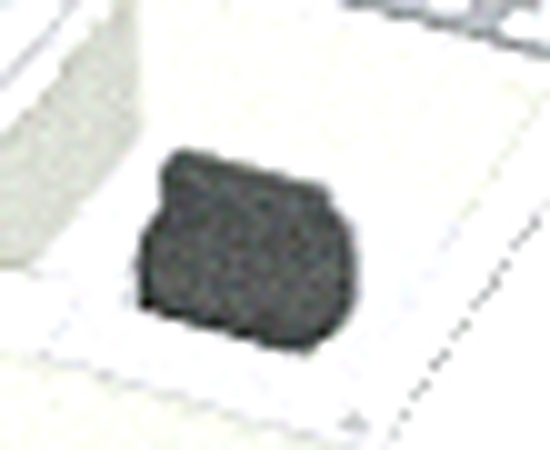

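```bash
python3 - <<'E'
from h import *
f=lambda n,x,y,ox,oy,s,z: ray(n,*cr(x,y,ox,oy,s),z)
print(f("top",208,137,285,185,8,.103),f("top",208,327,285,185,8,.082))
print(f("top",114,235,285,185,8,.1),f("top",302,235,285,185,8,.1))
print("bar far corners",f("scene",172,150,245,205,10,.127),f("scene",329,185,245,205,10,.127))
c=f("scene",250,168,245,205,10,.127); print(c, "centre", c[:2]-.007*np.array([-.105,.994]))
E
```

```text
[ 0.59086427 -0.0319561   0.103     ] [ 0.52977986 -0.03178127  0.082     ]
[5.58024104e-01 1.60935319e-04 1.00000000e-01] [ 0.55741505 -0.0629795   0.1       ]
bar far corners [ 0.53716563 -0.03111134  0.127     ] [ 0.58425109 -0.0230988   0.127     ]
[ 0.56085313 -0.02734635  0.127     ] centre [ 0.56158813 -0.03430435]
```

Emit:
{"op": "step_arm", "data": {"plan": "4 0.06 -3.23 0 0 0 0;4 0.06 -3.23 0 0 0 0;4 0.06 -3.23 0 0 0 0;4 0.06 -3.23 0 0 0 0;4 0.06 -3.23 0 0 0 0;4 0 0 2.5 0 0 0;4 0 0 2.5 0 0 0;4 0 0 2.5 0 0 0;4 0 0 2.5 0 0 0;4 0 0 0 0 0 0;4 0 0 0 0 0 0"}}

```text
clock: 7.3
tool_pos: [0.5607, -0.0315, 0.162]
orientation: [-180.0, -0.2, -173.8]
force: [0.6, 0.1, 0.8]
opening: 0.04
```

```bash
python3 - <<'E'
from plant import snapshot, telemetry
import cv2
o=telemetry.get_obs();print(o["tool_pos"],o["joint_pos"])
a=snapshot("scene")[120:290,205:355]
cv2.imwrite("pics/c3.png",cv2.resize(a,None,fx=3.5,fy=3.5,interpolation=cv2.INTER_CUBIC))
E
```

```text
[ 0.56066822 -0.03150524  0.16195427] [ 1.67585354e+01  1.29914889e+01 -1.89140847e+01  5.28119651e-03
 -5.82521540e+01 -1.00534212e+02]
```

View pics/c3.png

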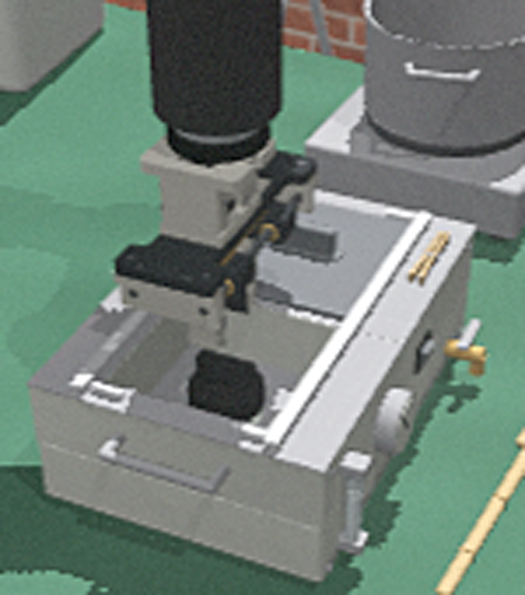

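Emit:
{"op": "step_arm", "data": {"plan": "4 0 0 1.5 0 0 0;4 0 0 1.5 0 0 0;4 0 0 1.4 0 0 0;4 0 0 1 0 0 0;4 0 0 0 0 0 0;0 0 0 0 0 0 0;0 0 0 0 0 0 0;0 0 0 0 0 0 0;0 0 0 0 0 0 0;0 0 0 0 0 0 0;0 0 0 0 0 0 0;0 0 0 0 0 0 0"}}

```text
clock: 8.35
tool_pos: [0.5618, -0.0314, 0.1091]
orientation: [180.0, 0.1, -173.8]
force: [-0.1, 0.0, 1.4]
opening: 0.0136
```

Gripped the wing bar with a 13.6 mm opening, and side forces are near zero. I'll try a small anticlockwise turn.

Emit:
{"op": "step_arm", "data": {"plan": "0 0 0 0 0 0 -2;0 0 0 0 0 0 -2;0 0 0 0 0 0 -2;0 0 0 0 0 0 -2;0 0 0 0 0 0 0"}}

```text
clock: 8.77
tool_pos: [0.5617, -0.0315, 0.1089]
orientation: [-180.0, 0.0, -165.7]
force: [-0.6, 0.1, 2.4]
opening: 0.014
```

```bash
python3 - <<'E'
from plant import telemetry
o=telemetry.get_obs();print(o["tool_pos"],o["orientation"],o["force"],o["moment"],o["tau"][5])
E
```

```text
[ 0.56168372 -0.03154782  0.10887833] [-1.79989347e+02  3.54605325e-02 -1.65706580e+02] [-0.64521358  0.05756485  2.40606913] [-0.03464194 -0.10975954 -0.02344781] 0.6197461299598217
```

Emit:
{"op": "step_arm", "data": {"plan": "0 0 0 0 0 0 -2;0 0 0 0 0 0 -2;0 0 0 0 0 0 -2;0 0 0 0 0 0 -2;0 0 0 0 0 0 0"}}

```text
clock: 9.18
tool_pos: [0.5616, -0.0315, 0.1088]
orientation: [-180.0, 0.0, -157.8]
force: [-1.0, -0.1, 2.7]
opening: 0.0137
```

```bash
python3 - <<'E'
from plant import telemetry, snapshot
import cv2
o=telemetry.get_obs();print(o["tool_pos"],o["orientation"],o["force"],o["moment"],o["tau"][5])
a=snapshot("scene")[180:270,225:315]
cv2.imwrite("pics/c4.png",cv2.resize(cv2.convertScaleAbs(a,alpha=2),None,fx=6,fy=6,interpolation=cv2.INTER_CUBIC))
E
```

```text
[ 0.56160937 -0.03151612  0.10879   ] [-1.79986076e+02  2.44756572e-02 -1.57766175e+02] [-1.03709028 -0.08614765  2.70898725] [ 0.0159396  -0.08223532 -0.00450829] 0.6255973130464554
```

View pics/c4.png

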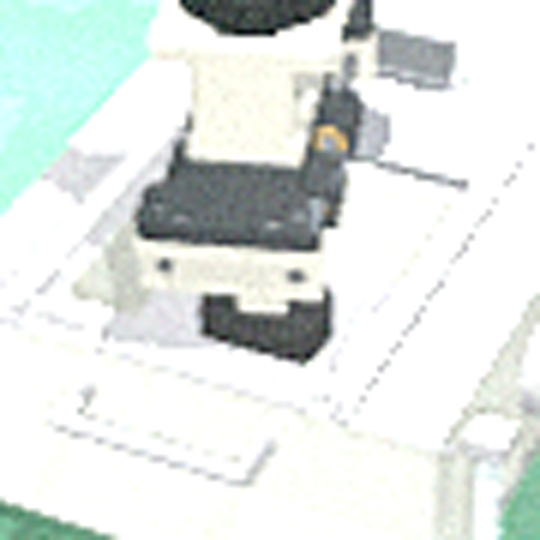

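It turned 16° with no resisting moment, and the opening stayed at the bar's thickness. Anticlockwise loosens it, so I'll continue.

Emit:
{"op": "step_arm", "data": {"plan": "0 0 0 0 0 0 -4;0 0 0 0 0 0 -4;0 0 0 0 0 0 -4;0 0 0 0 0 0 -4;0 0 0 0 0 0 -4;0 0 0 0 0 0 -4;0 0 0 0 0 0 0"}}

```text
clock: 9.82
tool_pos: [0.5618, -0.0312, 0.1088]
orientation: [-180.0, 0.1, -133.7]
force: [0.8, 2.4, 3.4]
opening: 0.0139
```

Emit:
{"op": "step_arm", "data": {"plan": "0 0 0 0 0 0 -4;0 0 0 0 0 0 -4;0 0 0 0 0 0 -4;0 0 0 0 0 0 -4;0 0 0 0 0 0 -4;0 0 0 0 0 0 -4;0 0 0 0 0 0 0"}}

```text
clock: 10.4
tool_pos: [0.5613, -0.0307, 0.1088]
orientation: [180.0, 0.1, -109.8]
force: [-1.5, 5.3, 5.5]
opening: 0.0142
```

```bash
python3 - <<'E'
from plant import telemetry, snapshot
import cv2
o=telemetry.get_obs();print(o["tool_pos"],o["orientation"],o["force"],o["moment"],o["joint_pos"])
a=snapshot("scene")[180:270,225:315]
cv2.imwrite("pics/c5.png",cv2.resize(cv2.convertScaleAbs(a,alpha=2),None,fx=6,fy=6,interpolation=cv2.INTER_CUBIC))
E
```

```text
[ 0.56134798 -0.03066298  0.10876224] [ 1.79991643e+02  6.49605878e-02 -1.09783734e+02] [-1.48360201  5.30303056  5.45957555] [2.02922502 0.82154435 0.02392989] [ 16.78060264  16.08809119 -22.6091382   -0.07326388 -51.27080698
 -36.51851132]
```

View pics/c5.png

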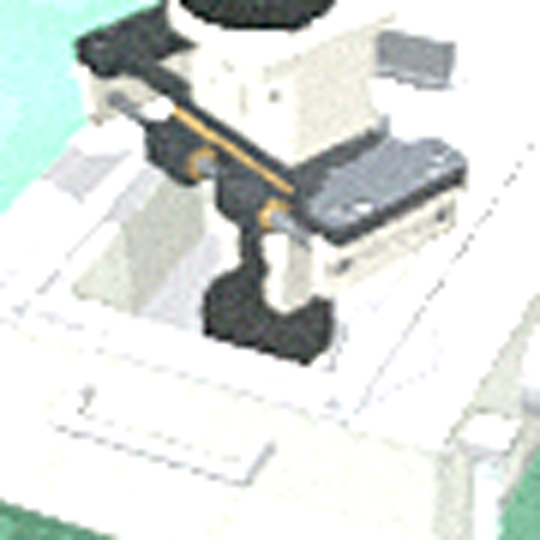

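The bar has turned 64° with the jaws. I'll turn slightly more, then try a small lift.

Emit:
{"op": "step_arm", "data": {"plan": "0 0 0 0 0 0 -4;0 0 0 -0.1 0 0 0;0 0 0 -0.1 0 0 0;0 0 0 -0.1 0 0 0;0 0 0 0 0 0 0"}}

```text
clock: 10.87
tool_pos: [0.5609, -0.0309, 0.1111]
orientation: [179.9, 0.0, -106.0]
force: [-0.9, 4.6, -0.7]
opening: 0.0138
```

Emit:
{"op": "step_arm", "data": {"plan": "0 0 0 -0.1 0 0 0;0 0 0 -0.1 0 0 0;0 0 0 -0.1 0 0 0;0 0 0 -0.1 0 0 0;0 0 0 0 0 0 0"}}

```text
clock: 11.28
tool_pos: [0.5608, -0.0309, 0.1149]
orientation: [179.9, 0.0, -106.0]
force: [-0.9, 5.5, -2.7]
opening: 0.0139
```

```bash
python3 - <<'E'
from plant import telemetry, snapshot
import cv2
o=telemetry.get_obs();print(o["tool_pos"],o["orientation"],o["force"],o["moment"])
a=snapshot("scene")[180:270,225:315]
cv2.imwrite("pics/c6.png",cv2.resize(cv2.convertScaleAbs(a,alpha=2),None,fx=6,fy=6,interpolation=cv2.INTER_CUBIC))
E
```

```text
[ 0.56078252 -0.03090383  0.11485418] [ 1.79918088e+02  2.72758379e-02 -1.06037055e+02] [-0.87775264  5.51373288 -2.67834008] [2.13965909 0.30670983 0.01495658]
```

View pics/c6.png

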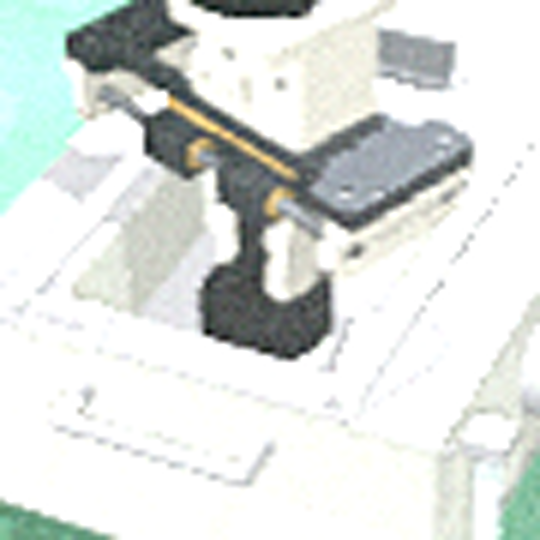

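The cap follows upward with only a slight side load. I'll ease that and lift clear.

Emit:
{"op": "step_arm", "data": {"plan": "0 -0.05 0 -0.1 0 0 0;0 0 0 -0.2 0 0 0;0 0 0 -0.3 0 0 0;0 0 0 -0.3 0 0 0;0 0 0 -0.3 0 0 0;0 0 0 -0.3 0 0 0;0 0 0 0 0 0 0"}}

```text
clock: 11.92
tool_pos: [0.562, -0.0314, 0.1317]
orientation: [-179.9, 0.0, -105.8]
force: [0.2, -0.6, -0.3]
opening: 0.0137
```

Emit:
{"op": "step_arm", "data": {"plan": "0 0 0 -0.7 0 0 0;0 0 0 -1.2 0 0 0;0 0 0 -1.4 0 0 0;0 0 0 -1.4 0 0 0;0 0 0 -1.4 0 0 0;0 0 0 -1.4 0 0 0;0 0 0 -1.4 0 0 0;0 0 0 -1.4 0 0 0;0 0 0 -1 0 0 0;0 0 0 -0.4 0 0 0;0 0 0 0 0 0 0;0 0 0 0 0 0 0"}}

```text
clock: 12.92
tool_pos: [0.5612, -0.031, 0.2471]
orientation: [180.0, 0.0, -105.8]
force: [-0.1, -0.3, -0.7]
opening: 0.014
```

```bash
python3 - <<'E'
from plant import telemetry, snapshot
import cv2
o=telemetry.get_obs();print(o["tool_pos"],o["orientation"],o["force"],o["opening"],o["clock"])
s=snapshot("scene");t=snapshot("top")
cv2.imwrite("pics/s7.png",s);cv2.imwrite("pics/t7.png",t)
a=s[100:290,205:375];b=t[130:285,195:365]
cv2.imwrite("pics/c7.png",cv2.hconcat([cv2.resize(a,(400,447)),cv2.resize(b,(400,447))]))
E
```

```text
[ 0.56122466 -0.03101417  0.24714224] [ 1.79972463e+02  2.86223713e-03 -1.05809431e+02] [-0.07448556 -0.32240902 -0.68285916] 0.014019605309121722 12.9167
```

View pics/c7.png

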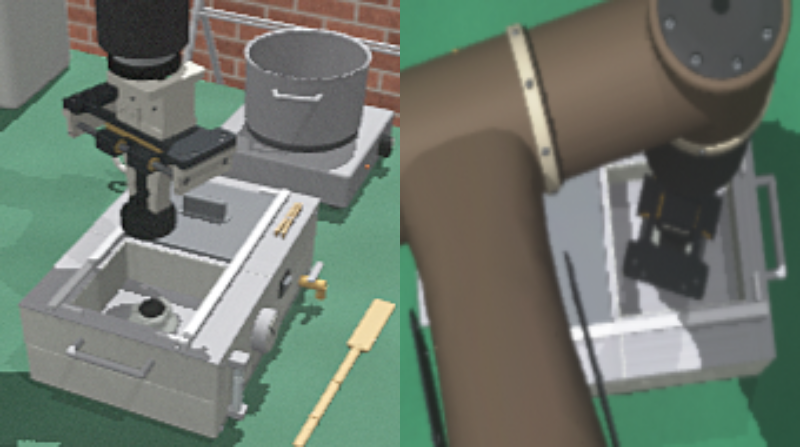

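View pics/t7.png

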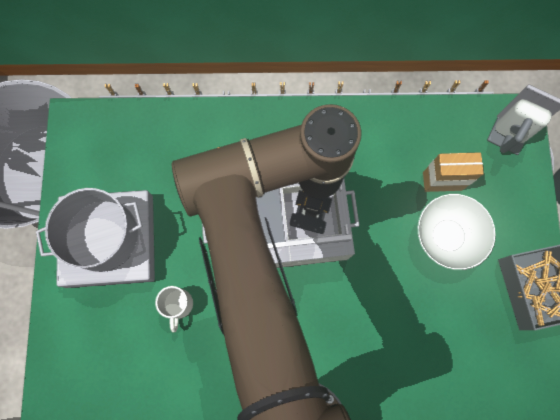

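The cap is held level in the left panel at (148,222), above the open neck at (152,308). The pegs, mug, bowl, carton and pot look unmoved. One numeric check before handing in.

```bash
python3 - <<'E'
from h import *
import cv2
s=cv2.imread("pics/s7.png");t0=cv2.imread("pics/scene0.png")
k=400/170
print("neck",ray("scene",152/k+205,308/k+100,.098))
print("pred cap origin px in panel",(proj("scene",[.5612,-.031,.220])-[205,100])*k,"bar/disc top",(proj("scene",[.5612,-.031,.241])-[205,100])*k)
R,t,th,_=fit([(0,0),(0,.01)],[(0.5517,.0521,0),(0.5517-.00105,.0521+.00994,0)])
for y in(.155,-.005):print("cover edge y",y,(proj("scene",[*(R@[0,y]+t),.138])-[205,100])*k)
cv2.imwrite("pics/c8.png",cv2.resize(s[165:265,225:345],None,fx=6,fy=6,interpolation=cv2.INTER_CUBIC))
E
```

```text
neck [ 0.56393931 -0.03363717  0.098     ]
pred cap origin px in panel [148.1785402  222.51742889] bar/disc top [147.61247502 206.93733281]
cover edge y 0.155 [224.5299063  183.67957099]
cover edge y -0.005 [176.90160176 244.8655566 ]
```

View pics/c8.png

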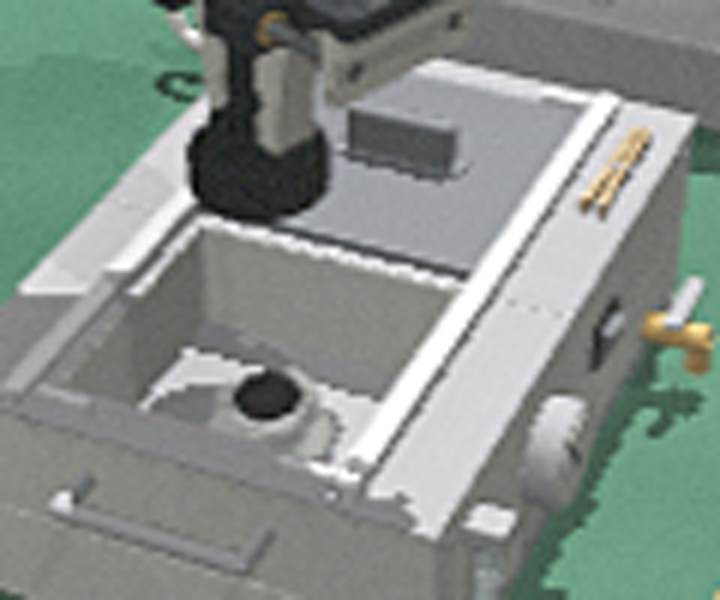

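```bash
python3 -c "
from plant import workorder;print(workorder.close_job())"
```

```text
the job is handed in; nothing more can be done
None
```

The cap is off, and the gripper is holding it over the well with the cover fully open. I handed the job in at about 13 s of the 54 s.

- **Cover:** I gripped it by the rib and slid it from about 28 mm ajar until it hit its end stop. In the last picture its near edge is where it should be for fully open.
- **Thread:** This tank has an ordinary thread. The cap turned anticlockwise without resistance, and I lifted it off at about 68°.
- **Cap position:** It is level, with the tool within 0.1° of vertical. Its lower edge is about 88 mm above the deck.
- **Over the well:** The tool is within about 4 mm of the neck centre seen in the scene camera. The two cameras disagree with each other by 2–3 mm, so I can't place it more finely than that.
- **Grip:** The gripper opening reads 14 mm, which is the wing bar's thickness.
- **Other things:** In the pictures the pegs, stirrer, mug, bowl, carton and pot look unmoved, though the arm hides part of the top view. I did not measure them.

The highest force I read was about 22 N, while pressing the cover against its stop. During unscrewing there was a side load of about 5 N, which I eased before lifting the cap clear.

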